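# Seat the nested lids on the tin, lift off the dust cap alone

### The arm

A 7-joint arm with a two-finger parallel gripper is mounted at the origin on a cart in front of the work surface, level with it; the furniture and walls round the work are solid. World frame = base frame: x ahead of the robot, y to its left, z up, the work surface at z = 0. Lengths are in m, angles in rad, forces in N, time in s.
With the tool pointing down it reaches from about 0.35 to 0.9 m from the base axis. Payload 7.2 kg.
Tool frame: the origin (TCP) lies on the centre line of the jaws, within the pads' length; the fingertips stand 14 mm ahead of it and the grasp point (between the pads) lies 5 mm behind it; z points along the fingers, y is the line along which they close (so a half turn about z gives the same grasp; the last joint's range is limited). The gripper opens to 88 mm and grips with 3 to 60 N. Pads are 20 mm wide; open, the fingers measure 115 mm over their backs; the gripper's body (75 mm by 178 mm) begins 61 mm behind the grasp point.
Start: joints at [-1.354, 0.411, -0.013, 1.596, 0.006, 1.134, -0.082], TCP at [0.176, 0.6, 0.237] pointing down, gripper open.
Joint ranges: [-2.95, 2.95], [-0.29, 1.99], [-1.47, 1.44], [0.14, 2.54], [-1.03, 4.17], [0.13, 1.85], [-2.86, 2.86]. Speed limits (rad/s): [2.39, 2.39, 3.01, 3.01, 3.14, 3.14, 3.14].

### API

Orientations are given as a unit quaternion [w, x, y, z].
In Python, from workcell import * gives the robot as it stands.
- The arm moves only by the shell command python3 -m crank 'ROWS' [OPENING] [FORCE]. ROWS is a JSON object of lists of equal length, an entry for each row: "dp": the shift along the world's x, y, z in m, a list of three; "roll": the turn about the world's z in degrees. In form: {"dp": [[dx, dy, dz], ...], "roll": [roll, ...]}. A call has 1 to 20 rows; each row shifts and turns the commanded pose from where the row before left it; what a row does not reach is not made up. A row lasts 1/8 s, in which the tool goes at most 62.5 mm and 10.7 degrees, less where a joint would pass 70% of its speed; a pose out of reach is approached as far as the arm can. A call is refused whole if a number of a shift passes 0.0625 or a number of a turn 10.7, either way. A call with a gripper value outside its range is refused whole. OPENING is the finger opening in m, from 0 to 0.0878, set as the call begins (- or left out, the last holds). The fingers move at their own pace and stop on an object; FORCE is the grip in N (left out, the last holds). Time passes only in rows, so rows that do not move let the fingers close. It gives the time, the measured TCP pose, the force, the opening and the grip force at its end, in the units of the state.
- observe(): the state, without advancing time (a new reading comes with each control period).
- read_camera(name): name is "scene" or "top"; returns the picture (480x640x3 uint8, red, green, blue); there is no depth.
- get_calibration(name): a dict with "fx", "fy", "cx", "cy" (pixels), "dist" ([k1, k2, p1, p2, k3] as OpenCV has them; the pictures are not rectified), "rvec" (rotation vector, rad) and "tvec" (3), from world to camera coordinates, as OpenCV has them. Camera axes: x right, y down, z forward; pixel columns grow to the right and rows downward; lengths in m; the calibration is good to about 2 mm. A picture is of the moment at which its call begins. get_calibration takes no time and is no camera call.
- finish_job(): hands the job in; it is judged then, once.
The state is a dict: "time_s": time; "qpos": joint angles; "joint_velocities": joint speeds; "tau": joint torques, N m; "eef_pos": TCP position; "ee_rot": TCP orientation; "force": force on the tool from outside, world axes, zero at the start; "ft_torque": the same for the moment, N m; "opening": opening from 0.0 (shut) to 1.0 (fully open); "grip_force": force on a finger pad.
Only numpy, scipy, OpenCV 4.12 (cv2) and the standard library are available. Lean on these libraries where they do the work, as an engineer would, in place of code of your own. Each camera call takes 0.05 s, during which the arm holds its last target. There are 200 camera calls.

### The job

The blue tin has been left open and its two nested lids lie in the upper drawer of the small drawer unit. Pull that drawer open by its handle, take out both lids together by the knurled rim of the inner lid, and lower them onto the tin until the inner lid is fully home before you let go. Then lift only the blue dust cap by its black knob, leaving the inner lid seated and undisturbed, and finish still holding the cap still and level about 10 cm above the tin, so that I can run tape round the inner lid; leave the tin standing where it is and do not disturb the things around.

Things in the scene. Friction and masses are not known exactly. Their poses are not given: they have to be found in the camera images.
- unit: grey bench-top drawer unit with two white-fronted drawers, fixed to the table, 220 deep (x) x 250 wide (y) x 170 mm high; origin at the centre of its underside; its own -x axis is the front, from which the drawers come out
- unit_drawer0 (a joint): upper drawer: 0 shut, up to 0.149 m as it slides out along the unit's -x; stays where left; 1 to 3 N moves it. Its front compartment is 113 mm long (x) x 207 mm wide, floor 95 mm above the table; side walls reach 53 mm, the front panel 63 mm above that floor. A small loose jar lies behind a low divider at the back
- unit_drawer0_handle (a point): middle of the upper drawer's dark bar handle: round bar 11 mm thick, 120 mm long, level, parallel to the unit's y, 132 mm above the table (38 mm below the unit's top), 35 mm in front of the drawer's face; 29 mm free between bar and face. Moves with the drawer; the face is flush with the unit's front edge at joint 0
- tin: open tin with blue body and bare metal neck, loose, about 0.45 kg, 104 mm high: body 76 mm across (78 at the seams) up to 68 mm height, then a shoulder to the neck, 59 mm across from 76 to 104 mm; mouth 52 mm across, more than 25 mm deep; origin at the centre of its underside, z up
- tin_mouth (a point): centre of the tin's mouth in the plane of its rim, 104 mm above its foot
- inner_lid: inner lid of bare metal, 0.12 kg, loose: plug 47 mm across, 12 mm high, chamfered foot (enters the tin's mouth); above it a knurled rim 66 mm across from 12 to 24 mm (rests on the tin's rim), then a boss 43 mm across to 31 mm. Origin: centre of the plug's underside, z up. It stands on its plug on the drawer floor, cap on top; grip it by the rim, a finger on either side of the cap
- inner_seat (a point): centre of the underside of the inner lid's rim, 12 mm above its origin; meets point tin_mouth when home (sideways play about 2.5 mm)
- inner_top (a point): centre of the top face of the inner lid's rim, 24 mm above its origin, on which the cap stands
- outer_cap: blue dust cap, 0.05 kg, stands loose on the inner lid's rim round its boss (play 3 mm, only its weight keeps it there): skirt 56 mm across, 12 mm high to its flat top, on it a black round knob 24 mm across from 17 to 28 mm, its neck 17 mm across. Origin: centre of the skirt's lower edge, z up; 24 mm above the inner lid's origin when nested (nested height 52 mm)
- cap_knob (a point): centre of the black knob, 21 mm above the cap's origin: take the cap here
- tape_roll: roll of masking tape lying flat, 96 mm across, 25 mm high; bystander
- gold_vial: vial with white cap and gold content, 31 mm across, 62 mm high; bystander
- white_vial: white vial, 31 mm across, 62 mm high; bystander
- turquoise_cup: small clear cup with turquoise content, 51 mm across, 34 mm high; bystander
- leaf_jar: jar with copper-coloured lid, 52 mm across, 112 mm high; bystander

How it is judged:
On the way, in this order (a step that is already met when the one before it is completed fails the run):
1. the upper drawer is pulled open (more than 90 mm) (value of joint unit_drawer0 above 0.09 m), for 0.2 s.
2. both lids, still nested, are lifted out of the drawer by the inner lid's rim (height (world z) of inner_lid above 0.15 m and contact force between the fingers and inner_lid above 0.5 N and distance between outer_cap and inner_top below 0.008 m), for 0.2 s.
3. the nested lids are lowered onto the tin until the inner lid is home (within 3 mm), while it is still held by its rim (z of inner_seat in the frame of tin_mouth between -0.003 and 0.003 m and horizontal distance between inner_seat and tin_mouth below 0.0045 m and angle between inner_lid's own z axis and vertical below 0.08 rad and distance between outer_cap and inner_top below 0.008 m and contact force between the fingers and inner_lid above 0.5 N), for 0.1 s.
4. the cap alone is lifted off the inner lid, which stays home (z of inner_seat in the frame of tin_mouth between -0.003 and 0.003 m and horizontal distance between inner_seat and tin_mouth below 0.0045 m and angle between inner_lid's own z axis and vertical below 0.08 rad and contact force between the fingers and inner_lid below 0.1 N and z of outer_cap in the frame of inner_top above 0.03 m), for 0.2 s.
At the end, for the whole second after the job is handed in: Inner lid home on the tin (rims within 3 mm, centred within 4.5 mm, level), untouched; the gripper alone holds the cap, still, level within 0.2 rad, its lower edge 70 to 160 mm above the tin's rim and within 60 mm of its axis; tin upright, moved less than 25 mm (z of inner_seat in the frame of tin_mouth between -0.003 and 0.003 m and horizontal distance between inner_seat and tin_mouth below 0.0045 m and angle between inner_lid's own z axis and vertical below 0.08 rad and contact force between the fingers and inner_lid below 0.1 N and z of outer_cap in the frame of tin_mouth between 0.07 and 0.16 m and horizontal distance between outer_cap and tin_mouth below 0.06 m and angle between outer_cap's own z axis and vertical below 0.2 rad and contact force between the fingers and outer_cap above 0.5 N and contact force between outer_cap and inner_lid below 0.05 N and contact force between outer_cap and tin below 0.05 N and linear speed of outer_cap below 0.03 m/s and linear speed of inner_lid below 0.02 m/s and angle between tin's own z axis and vertical below 0.05 rad and distance of tin from where it was at the start of the episode below 0.025 m); the arm keeps its last pose, push and grip.
It fails at once if the cap comes off the inner lid while the inner lid is not home in the tin (6 mm) (distance between outer_cap and inner_top above 0.012 m and not (z of inner_seat in the frame of tin_mouth between -0.006 and 0.006 m and horizontal distance between inner_seat and tin_mouth below 0.007 m and angle between inner_lid's own z axis and vertical below 0.08 rad)).
It fails at once if the inner lid is carried or lifted off the tin by the cap (height (world z) of inner_lid above 0.11 m and contact force between the fingers and outer_cap above 0.5 N and contact force between the fingers and inner_lid below 0.1 N and not (z of inner_seat in the frame of tin_mouth between -0.006 and 0.006 m and horizontal distance between inner_seat and tin_mouth below 0.007 m and angle between inner_lid's own z axis and vertical below 0.08 rad)).
It fails at once if the tin is tipped or pushed more than 25 mm (distance of tin from where it was at the start of the episode above 0.025 m or angle between tin's own z axis and vertical above 0.2 rad).
It fails at once if a bystander is moved more than 25 mm or knocked over (distance of any of tape_roll, gold_vial, white_vial, turquoise_cup, leaf_jar from where it was at the start of the episode above 0.025 m or angle between any of tape_roll, gold_vial, white_vial, turquoise_cup, leaf_jar's own z axis and vertical above 0.3 rad).
It also fails if it takes over 72 s, if anything falls off the work surface, if the arm or the gripper's body presses on something with over 40 N, if the wrist force passes 120 N, or if a joint passes its speed limit or range.

## Working session

There is one attempt and no reset: what is moved stays moved. The work goes in short steps, Python scripts to look and compute and a shell command to move; the robot and the scene stay as the last step left them, time stands still between calls to the robot, and variables do not carry over. Pictures are saved under pics/ and viewed, at most 10 in all, crops included, and the job is handed in when it is done.

```bash
mkdir -p pics
python3 - <<'E'
from workcell import *
import cv2
for n in ("scene","top"):
    cv2.imwrite(f"pics/{n}0.png",read_camera(n)[:,:,::-1]); print(n,get_calibration(n))
s=observe(); print({k:s[k] for k in("time_s","eef_pos","ee_rot","opening","force")})
E
```

```text
scene {'fx': 489.0512142513702, 'fy': 489.0512142513702, 'cx': 313.29827991380625, 'cy': 238.70254489507147, 'dist': array([-0.02495162,  0.        ,  0.        ,  0.        ,  0.        ]), 'rvec': array([ 1.05828817, -2.00957769,  1.30450816]), 'tvec': array([0.308342  , 0.29662651, 0.7969369 ])}
top {'fx': 581.0215848375988, 'fy': 581.0215848375988, 'cx': 325.16164716298147, 'cy': 245.77670248198396, 'dist': array([-0.05058126,  0.        ,  0.        ,  0.        ,  0.        ]), 'rvec': array([ 2.19338373, -2.16813773,  0.09457824]), 'tvec': array([-0.04381939,  0.57954537,  1.65551036])}
{'time_s': 0.1, 'eef_pos': array([0.17548087, 0.59942479, 0.23592223]), 'ee_rot': array([-6.39360166e-05,  1.41878489e-01,  9.89883834e-01, -6.96348644e-04]), 'opening': 0.9975728043545872, 'force': array([-0.35982292, -0.65248702, -0.2642032 ])}
```

View pics/scene0.png

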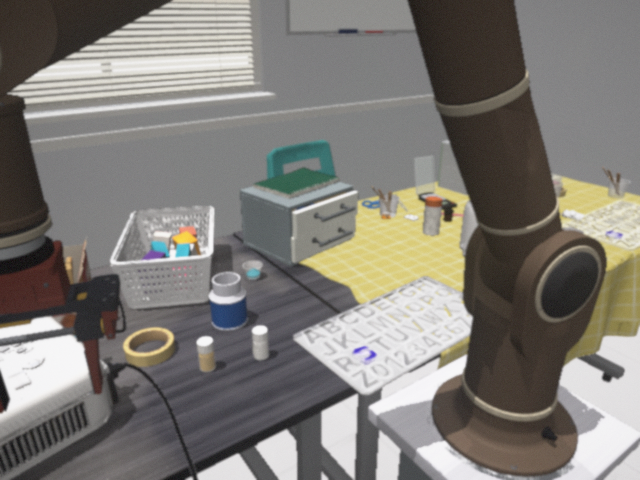

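View pics/top0.png

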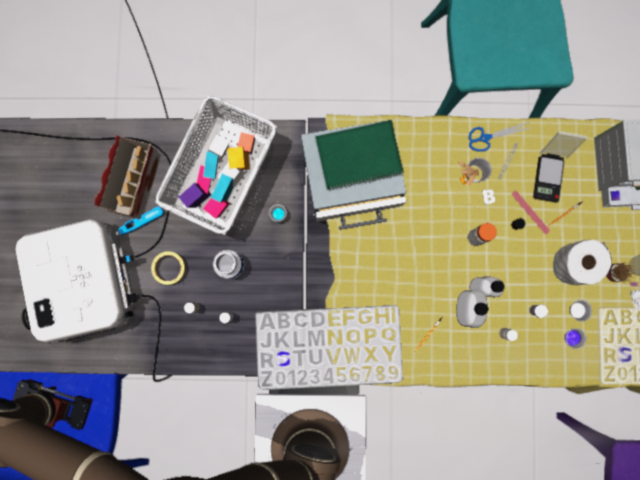

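The scene view shows the unit with its two handles (upper about (333,211)), the tin at (228,300), and the vials, tape roll and cup around it. In the top view the unit is at (355,170), its handles around (362,217), and the tin mouth at (228,264). I'll zoom in on these.

```bash
cat > h.py <<'E'
import numpy as np, cv2
from workcell import *
def cam(n):
    c=get_calibration(n); K=np.array([[c['fx'],0,c['cx']],[0,c['fy'],c['cy']],[0,0,1]]); return K,c['dist'],c['rvec'],c['tvec']
def ray(n,uv):
    K,d,r,t=cam(n); x=cv2.undistortPoints(np.array([[uv]],float),K,d)[0,0]
    R=cv2.Rodrigues(r)[0]; o=-R.T@t; v=R.T@np.array([*x,1]); return o,v
def at(n,uv,z):
    o,v=ray(n,uv); return o+v*(z-o[2])/v[2]
def px(n,p):
    K,d,r,t=cam(n); return cv2.projectPoints(np.array(p,float).reshape(-1,1,3),r,t,K,d)[0][:,0]
def tri(a,b):
    (o1,v1),(o2,v2)=ray("scene",a),ray("top",b)
    s=np.linalg.lstsq(np.c_[v1,-v2],o2-o1,rcond=None)[0]
    p,q=o1+v1*s[0],o2+v2*s[1]; return (p+q)/2,np.linalg.norm(p-q)
def crop(n,x,y,w,h,k): 
    return cv2.resize(cv2.cvtColor(cv2.imread(n),cv2.COLOR_BGR2BGRA)[y:y+h,x:x+w,:3],None,fx=k,fy=k,interpolation=cv2.INTER_CUBIC)
E
python3 - <<'E'
from h import *
C=np.zeros((600,800,3),np.uint8)
a=crop("pics/top0.png",298,170,114,62,4); C[:248,:456]=a
a=crop("pics/top0.png",203,240,50,50,6); C[:300,480:780]=a
a=crop("pics/scene0.png",285,180,80,80,4); C[260:580,:320]=a
a=crop("pics/scene0.png",203,265,50,70,4); C[305:585,480:680]=a
cv2.imwrite("pics/c1.png",C)
print(at("top",(228,264),.104),at("top",(362,217),.132),tri((333,211),(360,211)))
E
```

```text
[0.5199889 0.2295508 0.104    ] [ 0.65068047 -0.13596067  0.132     ] (array([ 0.6631797 , -0.13537342,  0.13233804]), np.float64(0.012546670364620234))
```

View pics/c1.png

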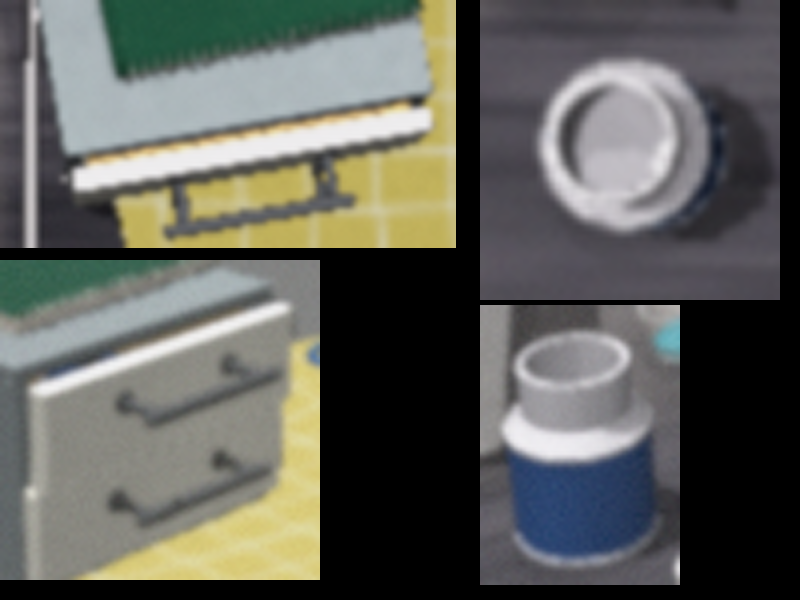

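Run:
```python
from h import *
print("handle",tri((322.5,220.5),(339.3,228.5)),tri((355.5,208.8),(386.5,220)))
print([at("top",u,.132) for u in((339.3,228.5),(386.5,220))],[at("scene",u,.132) for u in((322.5,220.5),(355.5,208.8))])
print("mouth",at("scene",(226.25,279),.104),at("top",(225,262),.104),tri((226.25,279),(225,262)))
# unit front-top edge corners and drawer face top edge
print("unit edge",[at("top",u,.17) for u in((298+62/4,170+155/4),(298+432/4,170+95/4))])
print("face bottom-of-white",[at("top",u,.158) for u in((298+75/4,170+190/4),(298+432/4,170+130/4))])
# overlay of tin hypotheses
C=np.zeros((600,800,3),np.uint8)
th=np.linspace(0,2*np.pi,60)
for i,(n,x,y,w,h,k) in enumerate((("top",203,240,50,50,8),("scene",203,265,50,70,8))):
    im=crop(f"pics/{n}0.png",x,y,w,h,k); 
    for c,col in (((at("scene",(226.25,279),.104)+at("top",(225,262),.104))/2,(0,255,0)),):
        for r,z in((.0295,.104),(.026,.104),(.0295,.076),(.038,.068),(.038,0)):
            P=np.c_[c[0]+r*np.cos(th),c[1]+r*np.sin(th),0*th+z]
            q=(px(n,P)-[x-.5,y-.5])*k
            cv2.polylines(im,[q.astype(int)],True,col,1)
    C[:im.shape[0],400*i:400*i+im.shape[1]]=im
cv2.imwrite("pics/c2.png",C)
```

```text
handle (array([ 0.61780003, -0.0753128 ,  0.13307704]), np.float64(0.0019465919623191952)) (array([ 0.64301625, -0.20354584,  0.12986691]), np.float64(0.0017367239594795886))
[array([ 0.61850154, -0.07455893,  0.132     ]), array([ 0.64328921, -0.20264   ,  0.132     ])] [array([ 0.61935073, -0.07759542,  0.132     ]), array([ 0.63799971, -0.20056408,  0.132     ])]
mouth [0.52152722 0.23906277 0.104     ] [0.52538994 0.23795097 0.104     ] (array([0.52530576, 0.237924  , 0.10200521]), np.float64(0.0008097411659268766))
unit edge [array([ 0.66609628, -0.00456897,  0.17      ]), array([ 0.70948244, -0.2503922 ,  0.17      ])]
face bottom-of-white [array([ 0.64438872, -0.01334558,  0.158     ]), array([ 0.68785422, -0.25207911,  0.158     ])]
```

View pics/c2.png

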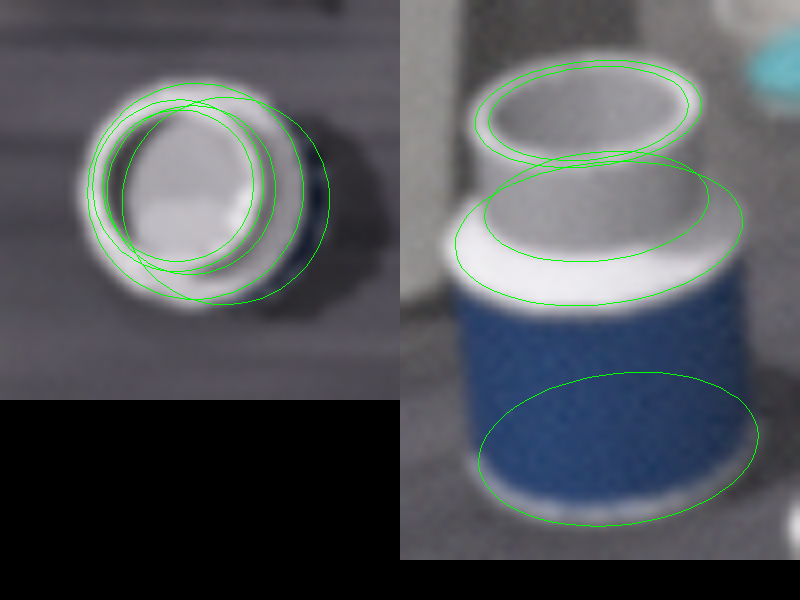

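The overlay puts the tin mouth near (0.5235, 0.239). The handle is near (0.6305, -0.139) at z ≈ 0.132, which matches the stated height. Unit yaw is about 10.3°, and the upper drawer already stands about 2 cm open. I'm moving above the handle now.

```bash
python3 -m crank '{"dp":[[0,0,0.03],[0,0,0.03],[0.025,-0.041,0],[0.025,-0.041,0],[0.025,-0.041,0],[0.025,-0.041,0],[0.025,-0.041,0],[0.025,-0.041,0],[0.025,-0.041,0],[0.025,-0.041,0],[0.025,-0.041,0],[0.025,-0.041,0],[0.025,-0.041,0],[0.025,-0.041,0],[0.025,-0.041,0],[0.025,-0.041,0],[0.025,-0.041,0],[0.025,-0.041,0],[0.025,-0.041,0],[0.025,-0.041,0]],"roll":[0,0,-4,-4,-4,-4,-4,-4,-4,-4,-4,-4,-4,-4,-4,-3.4,0,0,0,0]}' 0.028 20
```

```text
time_s: 2.6
eef_pos: [0.6262, -0.1392, 0.2962]
ee_rot: [-0.0, 0.586, 0.811, -0.0]
force: [0.2, 0.6, 0.8]
opening: 0.318
grip_force: 0.0
```

```bash
python3 -m crank '{"dp":[[0.004,0,-0.03],[0,0,-0.03],[0,0,-0.03],[0,0,-0.015],[0,0,0]],"roll":[-4,-4,0,0,0]}'
python3 - <<'E'
from h import *
s=observe(); print(s["eef_pos"],s["ee_rot"])
for n in("top","scene"): cv2.imwrite(f"pics/{n}1.png",read_camera(n)[:,:,::-1])
C=np.zeros((600,800,3),np.uint8)
C[:560,:400]=crop("pics/top1.png",305,120,100,140,4)
C[:400,400:800]=crop("pics/scene1.png",280,160,100,100,4)
cv2.imwrite("pics/c3.png",C)
E
```

```text
time_s: 3.22
eef_pos: [0.6291, -0.138, 0.1908]
ee_rot: [-0.001, 0.641, 0.768, -0.001]
force: [-0.2, 0.9, 0.1]
opening: 0.318
grip_force: 0.0
[ 0.62914666 -0.13797277  0.19079159] [-7.69368709e-04  6.40835339e-01  7.67677766e-01 -5.68704195e-04]
```

View pics/c3.png

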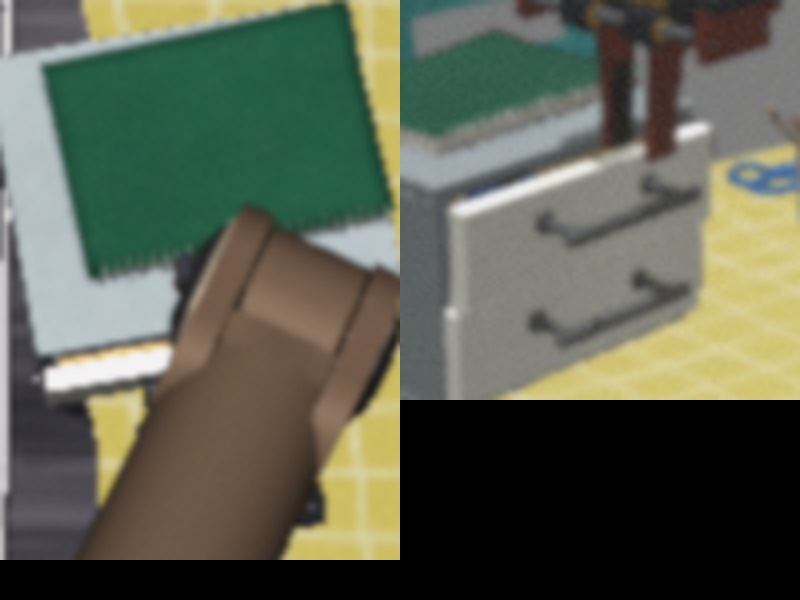

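The gripper hovers over the handle: its near fingertip is at scene pixel (344,199), and the bar runs from (322,220) to (355,208). I'll check the finger and bar geometry by projection.

Run:
```python
from h import *
p=np.array([.6291,-.138,.1768]); u=np.array([.984,.18,0])
for d in(-.0275,-.014,.014,.0275): print(d,px("scene",p+u*d))
v=np.array([-.18,.984,0])
# predicted handle centre & ends, both images
for c in ((.6305,-.139,.132),(.628,-.139,.132)):
    c=np.array(c); print(px("scene",[c-.06*v,c,c+.06*v]).round(1).tolist(),px("top",[c-.06*v,c,c+.06*v]).round(1).tolist())
```

```text
-0.0275 [[347.19882209 200.88817356]]
-0.014 [[343.29844624 199.67378767]]
0.014 [[335.37940864 197.20870604]]
0.0275 [[331.64136329 196.04534807]]
[[354.0, 208.6], [339.1, 214.3], [323.2, 220.3]] [[384.8, 220.7], [363.1, 224.4], [341.3, 228.1]]
[[354.6, 208.9], [339.6, 214.6], [323.7, 220.6]] [[384.8, 221.6], [363.1, 225.3], [341.3, 229.0]]
```

```bash
python3 -m crank '{"dp":[[0.001,-0.001,-0.02],[0,0,-0.02],[0,0,-0.015],[0,0,0]],"roll":[0,0,0,0]}' && python3 -m crank '{"dp":[[0,0,0],[0,0,0],[0,0,0],[0,0,0]],"roll":[0,0,0,0]}' 0.0 20
```

```text
time_s: 3.82
eef_pos: [0.6296, -0.1389, 0.1347]
ee_rot: [-0.001, 0.641, 0.768, -0.001]
force: [0.4, 0.2, -0.4]
opening: 0.321
grip_force: 0.0
time_s: 4.32
eef_pos: [0.6312, -0.1393, 0.1373]
ee_rot: [0.001, 0.641, 0.768, 0.0]
force: [0.8, -0.8, 2.2]
opening: 0.116
grip_force: 20.0
```

```bash
python3 -m crank '{"dp":[[-0.005,-0.001,0],[-0.01,-0.0018,0],[-0.01,-0.0018,0],[-0.01,-0.0018,0],[-0.01,-0.0018,0],[-0.01,-0.0018,0],[-0.01,-0.0018,0],[-0.01,-0.0018,0],[-0.01,-0.0018,0],[-0.01,-0.0018,0],[-0.01,-0.0018,0],[-0.006,-0.001,0],[0,0,0],[0,0,0]],"roll":[0,0,0,0,0,0,0,0,0,0,0,0,0,0]}'
```

```text
time_s: 6.08
eef_pos: [0.5191, -0.1606, 0.1372]
ee_rot: [0.001, 0.641, 0.767, -0.0]
force: [-0.4, -4.8, 7.5]
opening: 0.118
grip_force: 20.0
```

```bash
python3 -m crank '{"dp":[[0,0,0],[0,0,0],[0,0,0.02],[0,0,0.03],[0,0,0.04],[0,0,0.04],[0,0.04,0.02],[0,0.05,0],[0,0.05,0],[0,0.05,0],[0,0.05,0],[0,0,0],[0,0,0]],"roll":[0,0,0,0,0,-9,-9,-9,-9,-9,-9,-9,-9]}' 0.028 && python3 -m crank '{"dp":[[0,0,0],[0,0,0],[0,0,0]],"roll":[-9,-9,0]}' 0.0878
python3 - <<'E'
from h import *
s=observe(); print(s["qpos"],s["force"])
for n in("top","scene"): cv2.imwrite(f"pics/{n}2.png",read_camera(n)[:,:,::-1])
C=np.zeros((600,800,3),np.uint8)
C[:600,:440]=crop("pics/top2.png",300,140,110,150,4)
C[:440,440:800]=crop("pics/scene2.png",280,160,90,110,4)
cv2.imwrite("pics/c4.png",C)
E
```

```text
time_s: 7.7
eef_pos: [0.5188, 0.082, 0.286]
ee_rot: [-0.0, 0.97, 0.243, -0.001]
force: [0.1, 0.1, -1.0]
opening: 0.323
grip_force: 0.0
time_s: 8.07
eef_pos: [0.519, 0.0811, 0.2861]
ee_rot: [0.0, 0.996, 0.09, -0.001]
force: [0.7, -0.6, 0.3]
opening: 0.616
grip_force: 0.0
[-0.96348841  0.25104025  0.87971921  1.80944425 -0.20841028  1.17926781
 -1.40846604] [ 0.70354483 -0.62260471  0.28040395]
```

View pics/c4.png

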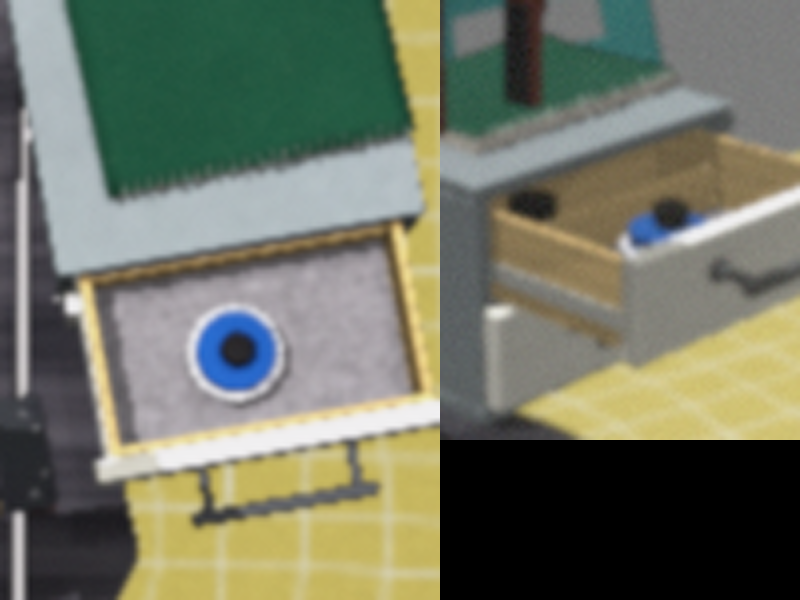

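The top view shows the drawer open and the lids nested inside: rim centre about pixel (359,228.5), knob (359.5,227.2). In the scene view the knob is at about (337.5,213).

Run:
```python
from h import *
im=cv2.imread("pics/top2.png"); hsv=cv2.cvtColor(im,cv2.COLOR_BGR2HSV)
m=cv2.inRange(hsv,(95,120,60),(125,255,255)); m[:, :330]=0; m[:,400:]=0; m[:205]=0; m[255:]=0
pts=np.argwhere(m>0)[:,::-1]; c,r=cv2.minEnclosingCircle(cv2.convexHull(pts.astype(np.int32))); print("blue",c,r,at("top",c,.131))
# dark knob
g=(im.max(2)<70); g[:,:350]=0; g[:,369:]=0; g[:218]=0; g[237:]=0
k=np.argwhere(g)[:,::-1].mean(0); print("knob",k,at("top",k,.143))
print("rim",at("top",(359,228.5),.119),"tri knob",tri((337.5,213.5),tuple(k)))
P=at("top",c,.131)
# nested height check: clearance to the drawer, reproject
print(px("scene",[[P[0],P[1],z] for z in(.119,.131,.142)]))
```

```text
blue (358.6095886230469, 227.3493194580078) 9.486958503723145 [ 0.62238673 -0.12698451  0.131     ]
knob [359.12820513 227.12820513] [ 0.62161227 -0.12764867  0.143     ]
rim [ 0.62062367 -0.12880317  0.119     ] tri knob (array([ 0.62215502, -0.12773875,  0.13926574]), np.float64(0.00035477358033389326))
[[337.18702685 220.74585305]
 [337.24394665 216.48765129]
 [337.29641997 212.55614456]]
```

```bash
python3 -m crank '{"dp":[[0.02,-0.04,0],[0.02,-0.042,0],[0.02,-0.042,0],[0.02,-0.042,0],[0.022,-0.042,0],[0,0,-0.03],[0,0,-0.03],[0,0,-0.03],[0,0,0],[0,0,0]],"roll":[0,0,0,0,0,0,0,0,0,0]}' 0.0878 10
```

```text
time_s: 9.43
eef_pos: [0.622, -0.1275, 0.1977]
ee_rot: [0.0, 0.996, 0.09, 0.0]
force: [-0.2, 0.7, 0.5]
opening: 0.996
grip_force: 0.0
```

```bash
python3 -m crank '{"dp":[[0,0,-0.025],[0,0,-0.02],[0,0,-0.02],[0,0,-0.01],[0,0,-0.01],[0,0,0],[0,0,0]],"roll":[0,0,0,0,0,0,0]}'
```

```text
time_s: 10.3
eef_pos: [0.6219, -0.1274, 0.1121]
ee_rot: [0.0, 0.996, 0.09, 0.0]
force: [0.4, -0.5, 0.1]
opening: 0.999
grip_force: 0.0
```

```bash
python3 -m crank '{"dp":[[0,0,0],[0,0,0],[0,0,0]],"roll":[0,0,0]}' 0.072 && python3 -m crank '{"dp":[[0,0,0],[0,0,0],[0,0,0],[0,0,0]],"roll":[0,0,0,0]}' 0.06 15
```

```text
time_s: 10.68
eef_pos: [0.6217, -0.1271, 0.1118]
ee_rot: [-0.0, 0.996, 0.09, 0.0]
force: [-0.1, -0.8, 1.1]
opening: 0.823
grip_force: 0.0
time_s: 11.18
eef_pos: [0.6217, -0.1272, 0.1117]
ee_rot: [0.0, 0.996, 0.09, 0.0]
force: [-0.7, -0.3, 1.1]
opening: 0.737
grip_force: 15.0
```

```bash
python3 -m crank '{"dp":[[0,0,0.003],[0,0,0.006],[0,0,0.01],[0,0,0.015],[0,0,0.02],[0,0,0.02],[0,0,0.02],[0,0,0.02],[0,0,0.015],[0,0,0.01],[0,0,0],[0,0,0]],"roll":[0,0,0,0,0,0,0,0,0,0,0,0]}' - 20
python3 - <<'E'
from h import *
cv2.imwrite("pics/s3.png",crop("/dev/null",0,0,1,1,1) if 0 else cv2.resize(read_camera("scene")[110:260,240:440,::-1],None,fx=4,fy=4,interpolation=cv2.INTER_CUBIC))
E
```

```text
time_s: 12.68
eef_pos: [0.6213, -0.127, 0.2499]
ee_rot: [-0.0, 0.996, 0.09, -0.001]
force: [-0.1, -0.0, -2.4]
opening: 0.733
grip_force: 20.0
```

View pics/s3.png

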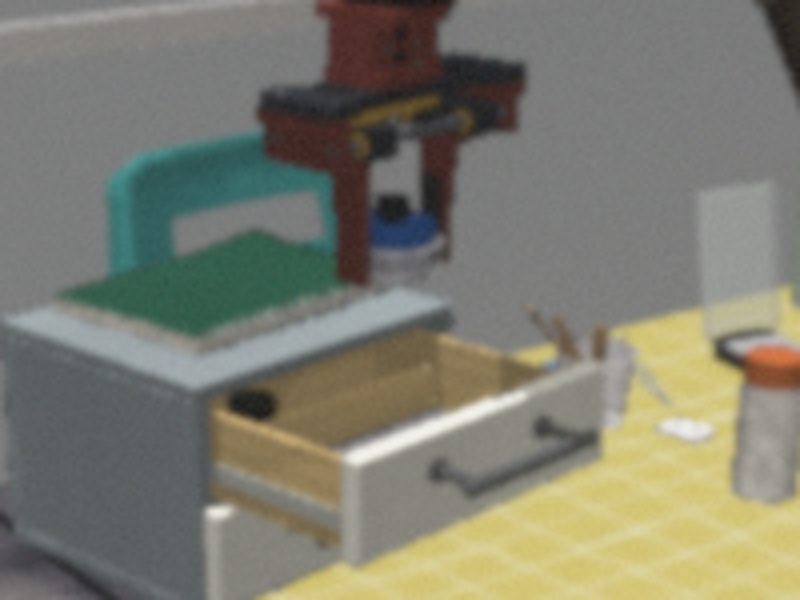

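Both lids came up nested and level: the cap is at (400,230) in the crop and the rim is between the fingers. I'll carry them toward the tin and stop short, then refine the tin mouth position by fitting edges in the first pictures.

```bash
python3 -m crank '{"dp":[[-0.002,0.008,0],[-0.005,0.018,0],[-0.005,0.02,0],[-0.006,0.02,0],[-0.006,0.022,0],[-0.006,0.022,0],[-0.006,0.022,0],[-0.006,0.022,0],[-0.006,0.022,0],[-0.006,0.022,0],[-0.006,0.022,0],[-0.006,0.022,0],[-0.006,0.022,0],[-0.006,0.022,0],[-0.006,0.02,0],[-0.006,0.018,0],[-0.004,0.01,0],[0,0.006,0],[0,0,0],[0,0,0]],"roll":[0,0,0,0,0,0,0,0,0,0,0,0,0,0,0,0,0,0,0,0]}' & wait
python3 - <<'E'
from h import *
from scipy.ndimage import map_coordinates
th=np.linspace(0,2*np.pi,180)
def score(n,ctr,circ):
    tot=0
    for r,z,sgn in circ:
        ps=[]
        for d in(-.0025,.0025):
            P=np.c_[ctr[0]+(r+d)*np.cos(th),ctr[1]+(r+d)*np.sin(th),0*th+z]
            q=px(n,P); ps.append(map_coordinates(G[n],[q[:,1],q[:,0]],order=1))
        tot+=np.mean(sgn*(ps[0]-ps[1]))   # inside minus outside
    return tot
G={n:cv2.cvtColor(cv2.imread(f"pics/{n}0.png"),cv2.COLOR_BGR2GRAY).astype(float) for n in("top","scene")}
for n in("top","scene"):
  for nm,circ in (("outer",[(.0295,.104,1)]),("inner",[(.026,.104,-1)]),("both",[(.0295,.104,1),(.026,.104,-1)]),("base",[(.039,0,1)]),("should",[(.038,.068,1)])):
    b=max((score(n,(x,y),circ),x,y) for x in np.arange(.512,.536,.001) for y in np.arange(.226,.25,.001))
    print(n,nm,np.round(b,4))
E
```

```text
time_s: 15.22
eef_pos: [0.5279, 0.212, 0.2507]
ee_rot: [0.0, 0.996, 0.089, 0.0]
force: [0.6, -1.3, -2.6]
opening: 0.739
grip_force: 20.0
top outer [44.3009  0.524   0.241 ]
top inner [34.499  0.523  0.24 ]Traceback (most recent call last):
  File "<stdin>", line 16, in <module>
  File "<stdin>", line 16, in <genexpr>
  File "<stdin>", line 10, in score
  File "h.py", line 11, in px
    K,d,r,t=cam(n); return cv2.projectPoints(np.array(p,float).reshape(-1,1,3),r,t,K,d)[0][:,0]
            ~~~^^^
  File "h.py", line 4, in cam
    c=get_calibration(n); K=np.array([[c['fx'],0,c['cx']],[0,c['fy'],c['cy']],[0,0,1]]); return K,c['dist'],c['rvec'],c['tvec']
ValueError: time passes only in moves, steps and waits
```

```bash
sed -i 's/^def cam(n):/import functools\n@functools.cache\ndef cam(n):/' h.py
cat > fit.py <<'E'
from h import *
from scipy.ndimage import map_coordinates
th=np.linspace(0,2*np.pi,180)
def fit(n,G,circ,X,Y):
    def sc(c):
        t=0
        for r,z,s in circ:
            ps=[]
            for d in(-.0025,.0025):
                q=px(n,np.c_[c[0]+(r+d)*np.cos(th),c[1]+(r+d)*np.sin(th),0*th+z]); ps.append(map_coordinates(G,[q[:,1],q[:,0]],order=1))
            t+=np.mean(s*(ps[0]-ps[1]))
        return t
    return np.round(max((sc((x,y)),x,y) for x in X for y in Y),4)
E
python3 - <<'E'
from fit import *
for n in("top","scene"):
  G=cv2.cvtColor(cv2.imread(f"pics/{n}0.png"),cv2.COLOR_BGR2GRAY).astype(float)
  for nm,circ in (("outer",[(.0295,.104,1)]),("inner",[(.026,.104,-1)]),("both",[(.0295,.104,1),(.026,.104,-1)]),("should",[(.038,.068,1)])):
    print(n,nm,fit(n,G,circ,np.arange(.512,.536,.001),np.arange(.226,.25,.001)))
E
```

```text
top outer [44.3009  0.524   0.241 ]
top inner [34.499  0.523  0.24 ]
top both [74.5268  0.524   0.24  ]
top should [69.9264  0.523   0.239 ]
scene outer [41.2875  0.525   0.239 ]
scene inner [15.9245  0.525   0.239 ]
scene both [57.212  0.525  0.239]
scene should [41.2223  0.52    0.242 ]
```

```bash
python3 -m crank '{"dp":[[-0.002,0.014,-0.01],[-0.002,0.014,-0.02],[0,0,-0.02],[0,0,-0.02],[0,0,-0.02],[0,0,-0.014],[0,0,-0.006],[0,0,0],[0,0,0]],"roll":[0,0,0,0,0,0,0,0,0]}'
python3 - <<'E'
from fit import *
im={n:read_camera(n)[:,:,::-1].copy() for n in("top","scene")}
for n in im: cv2.imwrite(f"pics/{n}4.png",im[n])
p=observe()["eef_pos"]; print(p)
C=np.zeros((600,800,3),np.uint8)
C[:480,:400]=crop("pics/top4.png",200,230,50,60,8)
a=crop("pics/scene4.png",203,225,50,75,8); C[:600,400:800]=a
# overlay expected lid (plug bottom, rim bottom, cap skirt top) at TCP, tin mouth
for r,dz,c,ctr in((.033,-.005,(0,255,0),p[:2]),(.0235,-.0167,(0,255,0),p[:2]),(.028,.0193,(0,255,255),p[:2]),(.0295,.104-p[2],(0,0,255),(.5242,.2397))):
    q=(px("scene",np.c_[ctr[0]+r*np.cos(th),ctr[1]+r*np.sin(th),0*th+p[2]+dz])-[202.5,224.5])*8
    cv2.polylines(C,[(q+[400,0]).astype(int)],True,c,1)
cv2.imwrite("pics/c5.png",C)
E
```

```text
time_s: 16.35
eef_pos: [0.524, 0.241, 0.1412]
ee_rot: [-0.0, 0.996, 0.09, 0.0]
force: [-0.3, 0.5, -1.6]
opening: 0.739
grip_force: 20.0
[0.52398529 0.2409585  0.14128743]
```

View pics/c5.png

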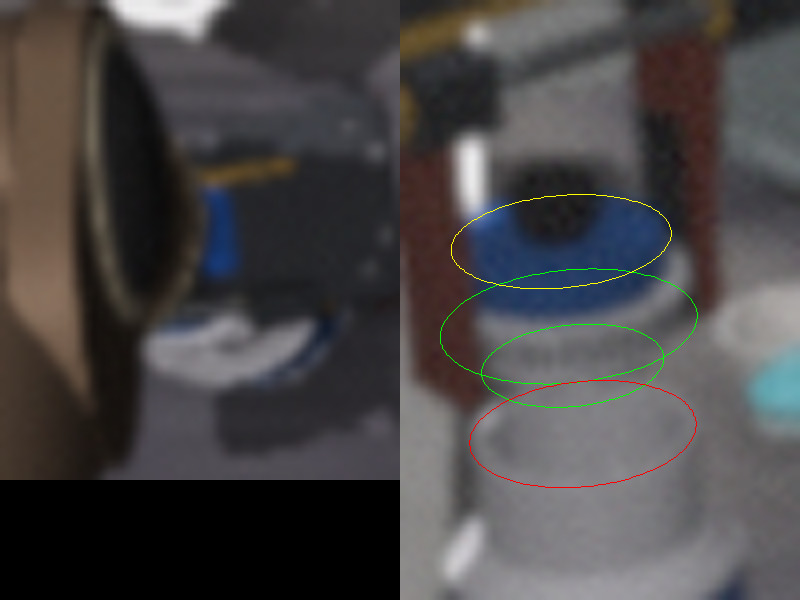

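The scene view shows the nested lids above the mouth. The outlines expected from the TCP and from the fitted tin mouth agree with the picture to about 1 mm. I'll lower and watch the force.

```bash
python3 -m crank '{"dp":[[0,-0.001,-0.008],[0,0,-0.008],[0,0,-0.004],[0,0,-0.002],[0,0,0]],"roll":[0,0,0,0,0]}'; python3 -m crank '{"dp":[[0,0,-0.002],[0,0,-0.002],[0,0,0]],"roll":[0,0,0]}'; python3 -m crank '{"dp":[[0,0,-0.002],[0,0,-0.002],[0,0,0]],"roll":[0,0,0]}'
```

```text
time_s: 17.08
eef_pos: [0.5236, 0.2397, 0.1185]
ee_rot: [0.0, 0.996, 0.09, -0.0]
force: [1.1, 1.0, -2.3]
opening: 0.739
grip_force: 20.0
time_s: 17.45
eef_pos: [0.5235, 0.2398, 0.1145]
ee_rot: [0.0, 0.996, 0.09, -0.0]
force: [0.1, -0.4, -2.6]
opening: 0.739
grip_force: 20.0
time_s: 17.82
eef_pos: [0.5235, 0.2398, 0.1104]
ee_rot: [0.0, 0.996, 0.09, -0.0]
force: [0.3, -0.4, -1.7]
opening: 0.736
grip_force: 20.0
```

Entering freely, about 1.7 mm to go.

```bash
python3 -m crank '{"dp":[[0,0,-0.001],[0,0,-0.001],[0,0,0]],"roll":[0,0,0]}'; python3 -m crank '{"dp":[[0,0,-0.001],[0,0,0],[0,0,0]],"roll":[0,0,0]}'
```

```text
time_s: 18.2
eef_pos: [0.5237, 0.2398, 0.1087]
ee_rot: [-0.0, 0.996, 0.09, 0.0]
force: [-0.7, -0.1, -1.4]
opening: 0.737
grip_force: 20.0
time_s: 18.58
eef_pos: [0.5238, 0.2399, 0.1087]
ee_rot: [-0.0, 0.996, 0.09, 0.0]
force: [-3.5, -0.4, 8.9]
opening: 0.735
grip_force: 20.0
```

The force rises at exactly the expected home height, so the lid is seated while still held. I'll release it and rise.

```bash
python3 -m crank '{"dp":[[0,0,0.0005],[0,0,0]],"roll":[0,0]}' - 5; python3 -m crank '{"dp":[[0,0,0],[0,0,0],[0,0,0],[0,0,0]],"roll":[0,0,0,0]}' 0.0878; python3 -m crank '{"dp":[[0,0,0.008],[0,0,0.01],[0,0,0.01],[0,0,0.02],[0,0,0.02],[0,0,0.03],[0.04,-0.04,0],[0.04,-0.04,0],[0.04,-0.04,0],[0,0,0]],"roll":[0,0,0,0,0,0,0,0,0,0]}'
python3 - <<'E'
from h import *
for n in("top","scene"): cv2.imwrite(f"pics/{n}6.png",read_camera(n)[:,:,::-1])
C=np.zeros((600,800,3),np.uint8)
C[:480,:400]=crop("pics/top6.png",200,230,50,60,8)
C[:600,400:800]=crop("pics/scene6.png",203,255,50,75,8)
cv2.imwrite("pics/c6.png",C)
E
```

```text
time_s: 18.82
eef_pos: [0.5238, 0.2399, 0.1084]
ee_rot: [-0.0, 0.996, 0.09, 0.0]
force: [-0.8, -0.2, 4.1]
opening: 0.739
grip_force: 5.0
time_s: 19.32
eef_pos: [0.5236, 0.2398, 0.1081]
ee_rot: [0.0, 0.996, 0.09, -0.0]
force: [-0.4, 0.9, -0.1]
opening: 0.995
grip_force: 0.0
time_s: 20.58
eef_pos: [0.6461, 0.1139, 0.2077]
ee_rot: [0.002, 0.996, 0.086, 0.001]
force: [0.1, 0.6, 0.4]
opening: 1.001
grip_force: 0.0
```

View pics/c6.png

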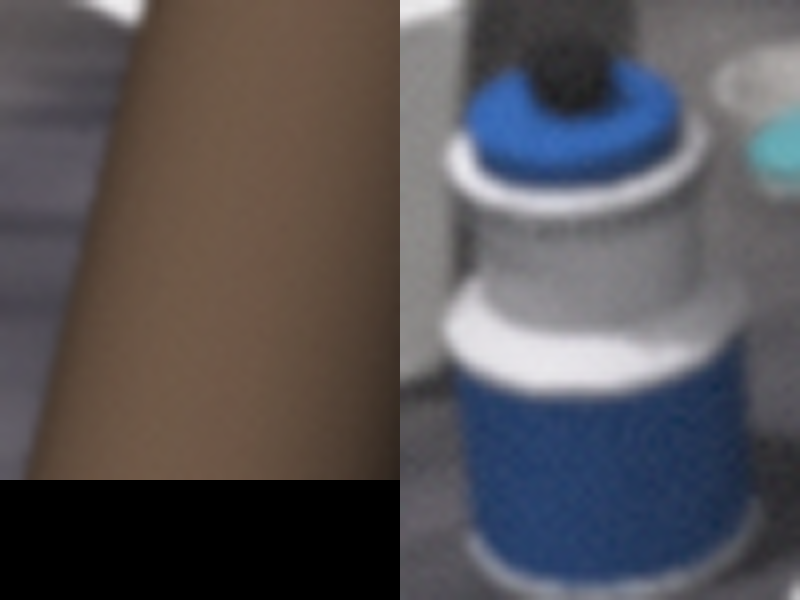

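The lid is seated and level, with the cap nested on it and the tin base unmoved; the knob is at about scene pixel (224.5,264.7). I'll locate the cap more closely.

Run:
```python
from fit import *
G=cv2.cvtColor(cv2.imread("pics/scene6.png"),cv2.COLOR_BGR2HSV)[:,:,1].astype(float)
X,Y=np.arange(.514,.534,.001),np.arange(.23,.25,.001)
print("cap lower/upper",fit("scene",G,[(.028,.128,1)],X,Y),fit("scene",G,[(.028,.116,1)],X,Y),fit("scene",G,[(.028,.128,1),(.028,.116,1)],X,Y))
print("knob",at("scene",(224.5,264.75),.1385), px("scene",[[.5238,.2399,.1385]]))
```

```text
cap lower/upper [62.6358  0.526   0.24  ] [58.5044  0.534   0.236 ] [101.8477   0.532    0.237 ]
knob [0.52034705 0.24057572 0.1385    ] [[224.09504907 264.04988792]]
```

```bash
python3 -m crank '{"dp":[[-0.041,0.042,0],[-0.041,0.042,0],[-0.0405,0.042,0],[0,0,-0.02],[0,0,-0.02],[0,0,-0.01],[0,0,0],[0,0,0]],"roll":[0,0,0,0,0,0,0,0]}' 0.05 8; python3 -m crank '{"dp":[[0,0,0],[0,0,0]],"roll":[0,0]}'
```

```text
time_s: 21.68
eef_pos: [0.5214, 0.246, 0.1569]
ee_rot: [-0.0, 0.996, 0.09, 0.0]
force: [0.8, 0.4, -0.0]
opening: 0.568
grip_force: 0.0
time_s: 21.92
eef_pos: [0.5213, 0.2458, 0.1565]
ee_rot: [-0.0, 0.996, 0.089, 0.0]
force: [-0.5, 0.6, -0.2]
opening: 0.569
grip_force: 0.0
```

```bash
python3 -m crank '{"dp":[[0.0025,-0.006,0],[0,0,0],[0,0,-0.006],[0,0,-0.005],[0,0,0],[0,0,0]],"roll":[0,0,0,0,0,0]}'; python3 -m crank '{"dp":[[0,0,0],[0,0,0],[0,0,0]],"roll":[0,0,0]}' 0.03;  python3 -m crank '{"dp":[[0,0,0],[0,0,0],[0,0,0],[0,0,0]],"roll":[0,0,0,0]}' 0.015 8
```

```text
time_s: 22.68
eef_pos: [0.5236, 0.2398, 0.1451]
ee_rot: [0.0, 0.996, 0.09, -0.0]
force: [-0.2, 0.1, -0.3]
opening: 0.57
grip_force: 0.0
time_s: 23.05
eef_pos: [0.5236, 0.2399, 0.1452]
ee_rot: [-0.0, 0.996, 0.09, 0.0]
force: [0.5, 0.1, 0.2]
opening: 0.349
grip_force: 0.0
time_s: 23.55
eef_pos: [0.5236, 0.2398, 0.1452]
ee_rot: [-0.0, 0.996, 0.09, 0.0]
force: [-0.3, 0.2, 0.8]
opening: 0.268
grip_force: 8.0
```

The opening is 23.5 mm, so the knob is gripped. I'll lift straight up by 95 mm.

```bash
python3 -m crank '{"dp":[[0,0,0.002],[0,0,0.003],[0,0,0.004],[0,0,0.006],[0,0,0.01],[0,0,0.01],[0,0,0.01],[0,0,0.01],[0,0,0.01],[0,0,0.01],[0,0,0.01],[0,0,0.006],[0,0,0.004],[0,0,0],[0,0,0],[0,0,0],[0,0,0],[0,0,0]],"roll":[0,0,0,0,0,0,0,0,0,0,0,0,0,0,0,0,0,0]}' - 12
python3 - <<'E'
from h import *
cv2.imwrite("pics/s7.png",cv2.resize(read_camera("scene")[190:340,150:300,::-1],None,fx=4,fy=4,interpolation=cv2.INTER_CUBIC))
E
```

```text
time_s: 25.8
eef_pos: [0.5236, 0.2398, 0.2401]
ee_rot: [0.0, 0.996, 0.09, -0.0]
force: [-0.1, 0.0, -0.3]
opening: 0.267
grip_force: 12.0
```

View pics/s7.png

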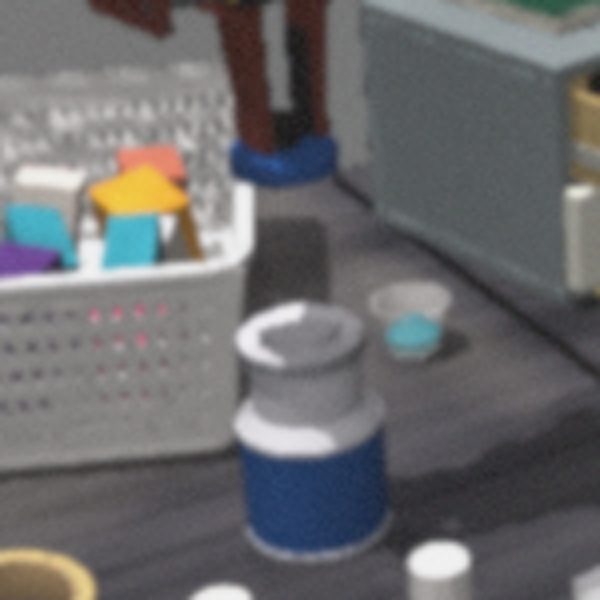

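The cap is held level at crop (283,165), and the inner lid sits seated and level on the unmoved tin at (300,335). I'll hand the job in.

```bash
python3 -c "from workcell import *; print(finish_job())"
```

```text
the job is handed in; nothing more can be done
None
```

The job is handed in: in the last picture the inner lid is seated level on the tin, which hasn't moved, and by the tool readings the gripper holds the cap level about 10–11 cm above it; no verdict came back.

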